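Vent the dry box, crack its stuck lid and hold it ajar

TASK

Open the dry box so that it can breathe: first turn its blue vent tap clockwise to its stop, then pull the stuck lid up by its black knob until the seal breaks, and hold it level and slightly open, about 15 mm above the rim. Never pull the lid right out, leave the vial, bottle and case round the box alone, and finish while still holding the lid there: do not let go.

Things in the scene. Friction and masses are not known exactly. Their poses are not given: they have to be found in the camera images.
- dry_box: Grey plastic dry box, fixed to the desk, 120 (x) x 180 (y) x 70 mm tall; origin on its underside, mid-x, 85 mm from its +y end, z up, x from its front to its back. The white lid covers the +y part (centre at x = 0, y = +27 mm); a deck 62 mm wide at the -y end, 70 mm up, carries the blue vent tap and a small flat humidity dial.
- tap (a joint): Angle of the vent tap, rad: 0 closed, 1.571 at its stop (open). Grows clockwise as seen from above; starts between 0 and 0.25. Light friction (about 0.04 N m); stays where it is left. At 0 its grip bar lies along the box's x axis; at angle a it is turned clockwise by a from there.
- tap_grip (a point): Point on the tap's upright turning axis, 107 mm above the desk, 7 mm below the top of its blue grip bar. The bar is 30 mm long, 14 mm thick (grip it across this) and stands 30 mm proud of a 32 mm round blue disc, whose top is 84 mm above the desk. At box x = -28, y = -65 mm.
- lid_knob (a point): Centre of the top of the black round knob in the middle of the lid, 114 mm above the desk when shut: upright cylinder 26 mm across, 36 mm tall above the lid's top face, which is 78 mm above the desk (foot 31 mm across in the lowest 3 mm). Grip it across, best along the box's x, away from the tap.
- pink_vial: Bystander: glass vial with white cap and pink contents, 22 mm across, 52 mm tall, standing loose on the desk; origin at the centre of its underside.
- brown_bottle: Bystander: small brown bottle with black cap, 28 mm across, 70 mm tall, standing loose on the desk; origin at the centre of its underside.
- grey_case: Bystander: round grey case with a black foot, 39 mm across, 76 mm tall, standing loose on the desk; origin at the centre of its underside.
- lid: Loose square plug lid, white with a clear window, 120 x 120 x 8 mm, 0.18 to 0.35 kg, its rubber plug 38 mm deep in the box. Origin: centre of the plate's underside, at 70 mm when shut; axes as the box's. A sticky seal holds it: a straight upward pull meets a peak of about 15 N in the first 3 mm, then only little more than its weight. Let go, it drops back shut.
- mouth (a point): Centre of the box's square mouth at the height of its rim (70 mm above the desk), where the lid's origin lies when shut. Fixed on the box.

How it is judged:
By the outcome, as a careful person would: the job done as asked, in the order asked, and still so for the second after the job is handed in, while the arm keeps its last pose, push and grip.
It also fails if it takes over 45 s, if anything falls off the work surface, if the arm or the gripper's body presses on something with over 40 N, if the wrist force passes 120 N, or if a joint passes its speed limit or range.

ROBOT

A 6-joint arm with a two-finger parallel gripper is mounted at the origin on a cart in front of the work surface, level with it; the furniture and walls round the work are solid. World frame = base frame: x ahead of the robot, y to its left, z up, the work surface at z = 0. Lengths are in mm, angles in rad, forces in N, time in s.
With the tool pointing down it reaches from about 350 to 875 mm from the base axis. Payload 4.2 kg.
Tool frame: the origin (TCP) lies where the fingers leave the gripper's body, on its centre line; the fingertips stand ahead of it and the grasp point (between the pads) lies 54 mm ahead of it (arm.nose_length is the z of the fingertips in the tool frame, in mm); z points along the fingers, x is the direction in which the jaws open and shut, and the axes are right-handed (so a half turn about z gives the same grasp; the last joint's range is limited). The gripper opens to 85 mm and grips with 20 to 120 N. Pads are 22 mm wide; open, the fingers measure 114 mm over their backs; the gripper's body (76 mm by 85 mm) begins 54 mm behind the grasp point. The pads swing forward as they close: fully open they stand 13 mm farther back than shut.
Start: joints at [-1.057, 0.385, 0.008, 0, -1.194, -0.259], TCP at [157.549, -604.796, 303.912] pointing down, gripper open.
Joint ranges: [-3.14, 3.14], [-1.21, 2.06], [-1.07, 1.41], [-3.16, 2.05], [-2.99, -0.16], [-3.1, 3.1]. Speed limits (rad/s): [2.79, 2.79, 3.14, 3.14, 3.14, 3.14].

INTERFACE

Orientations are given as a unit quaternion [x, y, z, w].
In Python, from bench import arm, imaging, job_done gives the robot as it stands.
- The arm moves only by the shell command python3 -m crank 'ROWS' [OPENING]. ROWS is a JSON object of lists of equal length, an entry for each row: "delta_pos": the shift along the tool's x, y, z in m, a list of three; "twist": the turn about the tool's z in rad. In form: {"delta_pos": [[tx, ty, tz], ...], "twist": [twist, ...]}. A call has 1 to 8 rows; each row shifts and turns the commanded pose from where the row before left it, along the tool's axes as they then stand; what a row does not reach is not made up. A row lasts 1/12 s, in which the tool goes at most 41.7 mm and 7.16 degrees, less where a joint would pass 70% of its speed; a pose out of reach is approached as far as the arm can. A call is refused whole if a number of a shift passes 0.0417 or a number of a turn 0.125, either way. A call with a gripper value outside its range is refused whole. OPENING is the opening, from 0 (shut) to 1 (fully open), set as the call begins (- or left out, the last holds). The fingers move at their own pace and stop on an object; the grip force is fixed at half the most. Time passes only in rows, so rows that do not move let the fingers close. It gives the time, the measured TCP pose, the force and the opening at its end, in the units of the state.
- arm.read_state(): the state, without advancing time (a new reading comes with each control period).
- imaging.get_image(name): name is "scene" or "top"; returns (picture, depth): 420x560x3 uint8, blue, green, red; 420x560 float32, mm along the optical axis (not along the pixel's ray), 0 where there is no reading.
- imaging.camera_model(name): a dict with "vfov" (degrees; the focal length in pixels is half the picture's height over the tangent of half this angle, whatever the lens; pixels are square), "cx", "cy" (the principal point, pixels), "dist" ([k1, k2, p1, p2, k3] as OpenCV has them; the pictures are not rectified), "T" (4x4, takes a point from camera to world coordinates). Camera axes: x right, y up, looking along -z (the intrinsics and any distortion apply to the point x, -y, -z); pixel columns grow to the right and rows downward; lengths in mm; the calibration is good to about 2 mm. A picture is of the moment at which its call begins. camera_model takes no time and is no camera call.
- job_done(): hands the job in, once; it reports no verdict.
The state is a dict: "clock": time; "joints": joint angles; "joint_vel": joint speeds; "joint_efforts": joint torques, N m; "position": TCP position; "ee_rot": TCP orientation; "contact_force": force on the tool from outside, world axes, zero at the start; "wrist_torque": the same for the moment, N m; "gripper_width": finger opening in mm.
Only numpy, scipy, OpenCV 4.12 (cv2) and the standard library are available. Lean on these libraries where they do the work, as an engineer would, in place of code of your own. Each camera call takes 0.05 s, during which the arm holds its last target.

## Working session

There is one attempt and no reset: what is moved stays moved. The work goes in short steps, Python scripts to look and compute and a shell command to move; the robot and the scene stay as the last step left them, time stands still between calls to the robot, and variables do not carry over. Pictures are saved under pics/ and viewed, and the job is handed in when it is done.

```bash
ls; mkdir -p pics; python3 - <<'E'
from bench import arm, imaging
import cv2,json,numpy as np
print(arm.read_state(), arm.nose_length)
for n in("scene","top"):
    p,d=imaging.get_image(n); cv2.imwrite(f"pics/{n}0.png",p); np.savez(f"pics/{n}0.npz",p=p,d=d)
    m=imaging.camera_model(n); print(n,m)
E
```

```text
pics
{'clock': 0.0, 'joints': array([-1.05738594e+00,  3.85542468e-01,  6.63326176e-03, -5.23705551e-04,
       -1.19401799e+00, -2.58599032e-01]), 'joint_vel': array([-3.66080283e-04,  3.90377093e-04,  1.22352767e-04,  4.03082495e-04,
       -5.06281639e-04, -5.51345968e-05]), 'joint_efforts': array([ 4.41850170e-04, -3.92289054e+01,  1.88400435e+01,  4.18598503e+00,
       -4.63042918e-03, -9.10899132e-06]), 'position': array([ 157.4585222 , -604.39374912,  302.82917167]), 'ee_rot': array([ 6.11605761e-01,  7.91161929e-01,  6.38531234e-04, -8.86938762e-04]), 'contact_force': array([-0.0983136 ,  0.1666391 , -0.07304567]), 'wrist_torque': array([-0.03343409, -0.02529997,  0.00317884]), 'gripper_width': 85.5110192198885} 72.6
scene {'vfov': 43.8526979687119, 'cx': 286.4892677209975, 'cy': 207.28583095052818, 'dist': array([0.04798976, 0.        , 0.        , 0.        , 0.        ]), 'T': array([[-8.16755880e-01,  3.16306584e-01, -4.82555673e-01,
         6.65123112e+01],
       [-5.76828336e-01, -4.67019169e-01,  6.70195618e-01,
         7.21422635e+02],
       [-1.33754629e-02,  8.25737997e-01,  5.63895253e-01,
         6.68962034e+02],
       [ 0.00000000e+00,  0.00000000e+00,  0.00000000e+00,
         1.00000000e+00]])}
top {'vfov': 49.58050832255476, 'cx': 278.569182642392, 'cy': 215.90648043497362, 'dist': array([-0.08943498,  0.        ,  0.        ,  0.        ,  0.        ]), 'T': array([[ 2.01320582e-02,  9.96567920e-01, -8.02937169e-02,
         5.00992489e+02],
       [-9.99766164e-01,  2.07005072e-02,  6.25342547e-03,
         4.37424841e+01],
       [ 7.89408388e-03,  8.01490470e-02,  9.96751631e-01,
         1.09839520e+03],
       [ 0.00000000e+00,  0.00000000e+00,  0.00000000e+00,
         1.00000000e+00]])}
```

View pics/scene0.png

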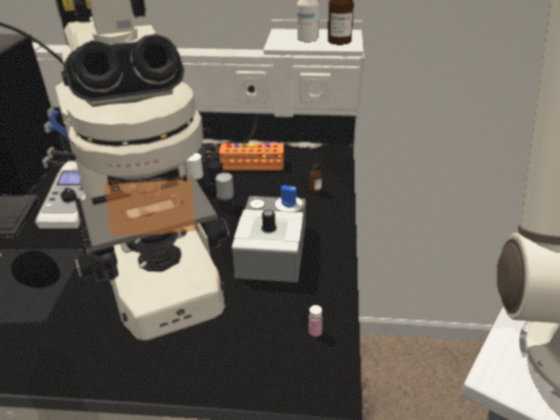

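View pics/top0.png

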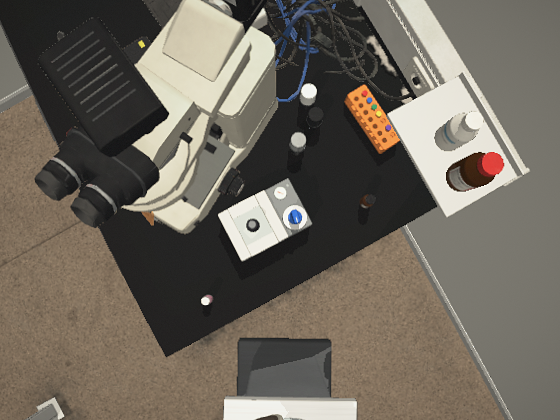

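```bash
cat > h.py <<'E'
import numpy as np,cv2
from bench import arm,imaging
def K(m,h=420):
    f=h/2/np.tan(np.radians(m['vfov']/2)); return np.array([[f,0,m['cx']],[0,f,m['cy']],[0,0,1]])
def ray(n,uv):
    m=imaging.camera_model(n); q=cv2.undistortPoints(np.array([[uv]],float),K(m),m['dist'])[0,0]
    return m['T'][:3,3], m['T'][:3,:3]@np.array([q[0],-q[1],-1.])
def onz(n,uv,z):
    o,d=ray(n,uv); return o+d*(z-o[2])/d[2]
def ptd(n,uv,dep):
    o,d=ray(n,uv); return o+d*dep
def proj(n,P):
    m=imaging.camera_model(n); c=m['T'][:3,:3].T@(np.array(P,float)-m['T'][:3,3])
    return cv2.projectPoints(np.array([[c[0],-c[1],-c[2]]]),np.zeros(3),np.zeros(3),K(m),m['dist'])[0].ravel()
E
python3 - <<'E'
import cv2,numpy as np
for n,(x0,y0,x1,y1) in {"top":(190,150,330,280),"scene":(215,160,335,290)}.items():
    p=np.load(f"pics/{n}0.npz")['p'][y0:y1,x0:x1]
    k=4.6
    cv2.imwrite(f"pics/{n}_crop.png",cv2.resize(p,None,fx=k,fy=k,interpolation=cv2.INTER_CUBIC))
E
```

```text
(no output)
```

View pics/top_crop.png

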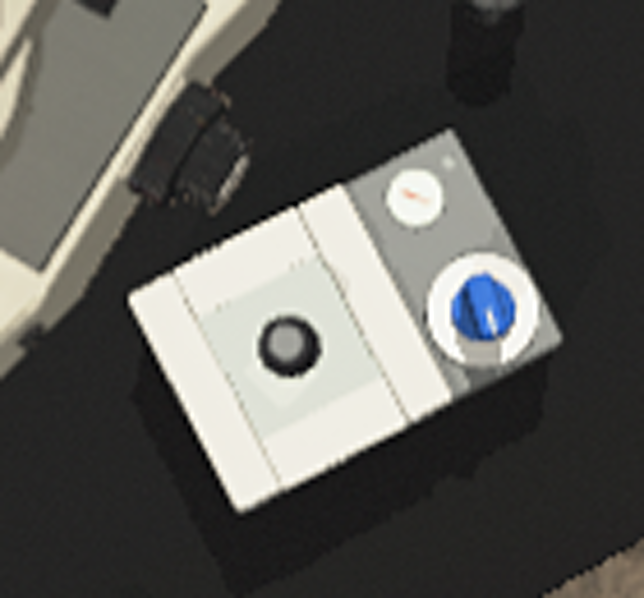

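View pics/scene_crop.png

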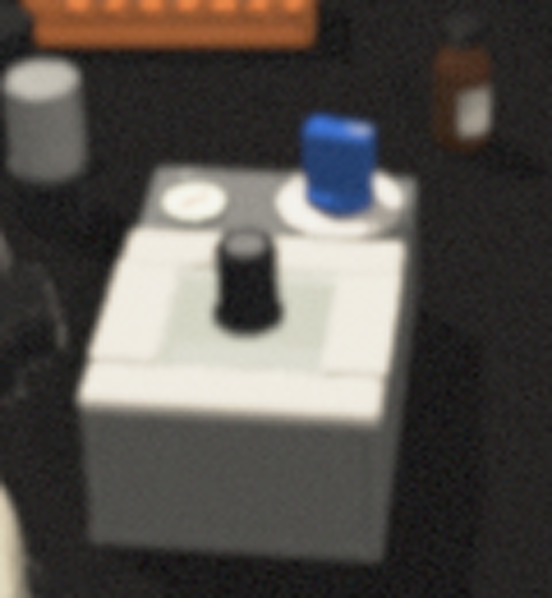

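```bash
cat > m1.py <<'E'
from h import *
p=np.load("pics/top0.npz")['p']; d=np.load("pics/top0.npz")['d']
off=np.array([190,150])
C=[(128,297),(342,183),(453,402),(242,513)]
W=[onz("top",(np.array(c)+.5)/4.6-.5+off,78) for c in C]
for w in W: print(w.round(1))
W=np.array(W); print("centre",W.mean(0).round(1),[np.linalg.norm(W[i]-W[(i+1)%4]).round(1) for i in range(4)])
# +y edge corners W0(top-left),W3(bottom). box -y dir: W0->W1, W3->W2 ; x dir: W3->W0, W2->W1
vy=-(W[1]-W[0]+W[2]-W[3]);vx=W[0]-W[3]+W[1]-W[2]
yx=np.arctan2(vx[1],vx[0]); yy=np.arctan2(vy[1],vy[0])-np.pi/2
print("yaw",yx,yy)
k=(np.array((291,341))+.5)/4.6-.5+off
print("knob top",onz("top",k,114).round(1))
# full box far corners at deck z=70: 
for c in [(452,130),(562,342)]: print("deck",onz("top",(np.array(c)+.5)/4.6-.5+off,70).round(1))
hsv=cv2.cvtColor(p,cv2.COLOR_BGR2HSV)
m=cv2.inRange(hsv,(105,120,60),(130,255,255)); m[:,:280]=0;m[:200]=0;m[240:]=0;m[:,320:]=0
v,u=np.nonzero(m); print("blue",u.mean(),v.mean(),len(u), onz("top",(u.mean(),v.mean()),110).round(1))
# scene views
ps=np.load("pics/scene0.npz")['p']
hs=cv2.cvtColor(ps,cv2.COLOR_BGR2HSV); ms=cv2.inRange(hs,(105,120,60),(130,255,255)); ms[:175]=0;ms[220:]=0;ms[:,:270]=0;ms[:,310:]=0
v,u=np.nonzero(ms);print("blue scene bbox",u.min(),u.max(),v.min(),v.max(),u.mean(),v.mean())
ds=np.load("pics/scene0.npz")['d']
P=np.array([ptd("scene",(a,b),ds[b,a]) for a,b in zip(u,v) if ds[b,a]>0]);print(P.mean(0).round(1),P.min(0).round(1),P.max(0).round(1))
a=(246-.5)/4.6-.5+215; b=(243+.5)/4.6-.5+160
print("knob top scene",onz("scene",(a,b),114).round(1), "lidcorners scene")
for c in [(135,230),(407,240),(380,418),(82,405)]: print(onz("scene",((c[0]+.5)/4.6+214.5,(c[1]+.5)/4.6+159.5),78 if c[1]<300 else 78).round(1))
for nm,uv in dict(vial=(206,300),bottle=(367,202),case=(298,142)).items(): print(nm,onz("top",uv,60).round(0),d[uv[1],uv[0]])
E
python3 m1.py
```

```text
[584.2 175.2  78. ]
[642.7  71.6  78. ]
[536.2  15.   78. ]
[480.1 116.5  78. ]
centre [560.8  94.6  78. ] [np.float64(118.9), np.float64(120.6), np.float64(116.0), np.float64(119.5)]
yaw 0.5003674294751906 0.509177086309804
knob top [562.1  92.9 114. ]
deck [671.5  17.8  70. ]
deck [567.1 -38.4  70. ]
blue 294.53956834532374 216.53956834532374 139 [580.    2.7 110. ]
blue scene bbox 280 296 184 205 287.7043795620438 194.64963503649636
[586.1  -5.   90.5] [ 563.1 -159.1   -5.5] [707.9  17.1 114.7]
knob top scene [560.3  95.2 114. ] lidcorners scene
[637.9  73.5  78. ]
[535.9  13.5  78. ]
[477.2 120.3  78. ]
[578.5 179.5  78. ]
vial [390. 198.  60.] 1030.8271
bottle [ 621. -166.   60.] 1040.6858
case [758.  -5.  60.] 1037.9496
```

```bash
cat > m2.py <<'E'
from h import *
z=np.load("pics/top0.npz"); p,d=z['p'],z['d']
z2=np.load("pics/scene0.npz"); ds=z2['d'];ps=z2['p']
m=imaging.camera_model("top")
def cloud(n,d):
    m=imaging.camera_model(n); h,w=d.shape
    g=np.stack(np.meshgrid(np.arange(w),np.arange(h)),-1).reshape(-1,1,2).astype(float)
    q=cv2.undistortPoints(g,K(m),m['dist'])[:,0]
    r=np.c_[q[:,0],-q[:,1],-np.ones(len(q))]@m['T'][:3,:3].T
    return (m['T'][:3,3]+r*d.reshape(-1,1)).reshape(h,w,3)
T=cloud("top",d);S=cloud("scene",ds)
yaw=.505;R=np.array([[np.cos(yaw),-np.sin(yaw)],[np.sin(yaw),np.cos(yaw)]])
o=np.array([574.3,70.4])
for nm,P in(("top",T),("scene",S)):
    Q=P.reshape(-1,3); ok=(d if nm=="top" else ds).ravel()>0; Q=Q[ok]
    b=(Q[:,:2]-o)@R
    r=np.hypot(b[:,0],b[:,1]-27)
    for lo,hi in((40,100),(120,200),(200,300),(300,600)):
        s=(Q[:,2]>lo)&(Q[:,2]<hi)&((abs(b[:,0])>66)|(b[:,1]>93)|(b[:,1]<-100))&(Q[:,0]>350)
        i=np.where(s)[0]
        if len(i):
            j=i[np.argsort(r[i])[:400:80]]; print(nm,lo,hi,[(b[k].round(0).tolist(),Q[k,2].round(0)) for k in j])
for nm,P,img in(("top",T,p),("scene",S,ps)):
    hs=cv2.cvtColor(img,cv2.COLOR_BGR2HSV); mk=cv2.inRange(hs,(105,120,40),(130,255,255))>0
    s=mk&(P[...,2]>111)&(P[...,2]<119)&(np.hypot(P[...,0]-580.7,P[...,1]-1)<28)
    q=P[s][:,:2]; c=q.mean(0); w,v=np.linalg.eigh(np.cov(q.T)); a=np.arctan2(v[1,1],v[0,1])
    print(nm,len(q),c.round(1),np.sqrt(w),"bar yaw",a,"tap",(yaw-a+np.pi/2)%np.pi-np.pi/2, cv2.minAreaRect(q.astype(np.float32)))
E
python3 m2.py
```

```text
top 40 100 [([81.0, 32.0], np.float64(66.0)), ([96.0, 20.0], np.float64(85.0)), ([102.0, 39.0], np.float64(92.0)), ([106.0, 1.0], np.float64(73.0)), ([114.0, 43.0], np.float64(93.0))]
top 120 200 [([91.0, 87.0], np.float64(166.0)), ([107.0, 67.0], np.float64(165.0)), ([108.0, 76.0], np.float64(169.0)), ([122.0, 41.0], np.float64(165.0)), ([122.0, 60.0], np.float64(166.0))]
top 200 300 [([90.0, 176.0], np.float64(275.0)), ([173.0, -36.0], np.float64(254.0)), ([178.0, -26.0], np.float64(293.0)), ([181.0, -20.0], np.float64(252.0)), ([93.0, 194.0], np.float64(232.0))]
top 300 600 [([76.0, 105.0], np.float64(321.0)), ([92.0, 95.0], np.float64(310.0)), ([82.0, 111.0], np.float64(326.0)), ([87.0, 108.0], np.float64(343.0)), ([97.0, 97.0], np.float64(342.0))]
scene 40 100 [([78.0, 32.0], np.float64(64.0)), ([88.0, 36.0], np.float64(56.0)), ([93.0, 10.0], np.float64(82.0)), ([95.0, 57.0], np.float64(72.0)), ([104.0, 40.0], np.float64(87.0))]
scene 120 200 [([89.0, 88.0], np.float64(163.0)), ([100.0, 83.0], np.float64(166.0)), ([106.0, 84.0], np.float64(166.0)), ([117.0, 66.0], np.float64(164.0)), ([103.0, 102.0], np.float64(164.0))]
scene 200 300 [([95.0, 172.0], np.float64(274.0)), ([95.0, 181.0], np.float64(277.0)), ([87.0, 188.0], np.float64(239.0)), ([109.0, 177.0], np.float64(279.0)), ([92.0, 190.0], np.float64(234.0))]
scene 300 600 [([74.0, 107.0], np.float64(321.0)), ([104.0, 89.0], np.float64(381.0)), ([87.0, 117.0], np.float64(370.0)), ([81.0, 129.0], np.float64(322.0)), ([109.0, 105.0], np.float64(385.0))]
top 69 [581.9   2. ] [3.98011846 7.87088071] bar yaw -2.7913681407396354 tap 0.15477548714984213 ((581.2620239257812, 1.5462217330932617), (26.81075096130371, 13.083596229553223), 19.545259475708008)
scene 40 [580.4   3.8] [3.6742798  7.95371052] bar yaw -3.034303737385234 tap 0.39771108379544096 ((578.3009033203125, 3.3141160011291504), (28.56549072265625, 13.628924369812012), 1.2711313962936401)
```

```bash
python3 -m crank '{"delta_pos":[[0.010,0.012,0],[0.0195,0.0228,0],[0.0195,0.0228,0],[0.0195,0.0228,0],[0.0195,0.0228,0],[0.0195,0.0228,0],[0.0195,0.0228,0],[0.0195,0.0228,0]],"twist":[0,0,0,0,0,0,0,0]}' 0.6
python3 -m crank '{"delta_pos":[[0.0195,0.0228,0],[0.0195,0.0228,0],[0.0195,0.0228,0],[0.0195,0.0228,0],[0.0195,0.0228,0],[0.0195,0.0228,0],[0.0195,0.0228,0],[0.0195,0.0228,0]],"twist":[0,0,0,0,0,0,0,0]}'
python3 -m crank '{"delta_pos":[[0.0195,0.0228,0],[0.0195,0.0228,0],[0.0195,0.0228,0],[0.0195,0.0228,0],[0.0195,0.0228,0],[0.0195,0.0228,0],[0.0195,0.0228,0],[0.010,0.012,0]],"twist":[0,0,0,0,-0.03,-0.03,-0.03,0]}'
cat > rel.py <<'E'
import sys
from h import *
from scipy.spatial.transform import Rotation as Ro
s=arm.read_state(); R=Ro.from_quat(s['ee_rot']).as_matrix()
t=np.array([float(a) for a in sys.argv[1:4]])
print("clk",s['clock'],"pos",s['position'].round(1),"xyaw",np.arctan2(R[1,0],R[0,0]).round(3),"zaxis",R[:,2].round(4),"w",s['gripper_width'].round(1),"F",s['contact_force'].round(1),"j",s['joints'].round(2))
print("tool delta",(R.T@(t-s['position'])).round(1))
if len(sys.argv)>4: print("twist",np.arctan2(R[1,0],R[0,0])-float(sys.argv[4]))
E
python3 rel.py 581.2 1.5 220 1.921
```

```text
clock: 0.77
position: [287.1, -418.3, 303.5]
ee_rot: [0.612, 0.791, 0.0, -0.0]
contact_force: [0.1, 0.0, 0.2]
gripper_width: 50.8
clock: 1.43
position: [424.2, -221.4, 303.7]
ee_rot: [0.612, 0.791, -0.0, -0.0]
contact_force: [0.1, -1.4, 0.1]
gripper_width: 51.2
clock: 2.1
position: [550.8, -33.2, 303.3]
ee_rot: [0.574, 0.819, -0.0, -0.0]
contact_force: [0.3, -0.6, 0.5]
gripper_width: 51.1Traceback (most recent call last):
  File "rel.py", line 6, in <module>
    print("clk",s['clock'],"pos",s['position'].round(1),"xyaw",np.arctan2(R[1,0],R[0,0]).round(3),"zaxis",R[:,2].round(4),"w",s['gripper_width'].round(1),"F",s['contact_force'].round(1),"j",s['joints'].round(2))
                                                                                                                              ^^^^^^^^^^^^^^^^^^^^^^^^
AttributeError: 'float' object has no attribute 'round'
```

```bash
sed -i "s/s\['gripper_width'\].round(1)/round(s['gripper_width'],1)/" rel.py; python3 rel.py 581.2 1.5 220 1.921
```

```text
clk 2.1 pos [550.8 -33.2 303.3] xyaw 1.918 zaxis [-4.e-04  1.e-04 -1.e+00] w 51.1 F [ 0.3 -0.6  0.5] j [ 0.23  0.26 -0.17 -0.   -1.14 -1.46]
tool delta [22.3 40.4 83.3]
twist -0.00271618110300742
```

```bash
Z='[0,0,0]'
python3 -m crank '{"delta_pos":[[0,0,0],[0,0,0],[0,0,0],[0,0,0],[0,0,0],[0,0,0],[0,0,0],[0,0,0]],"twist":[-0.12,-0.12,-0.12,-0.12,-0.12,-0.12,-0.12,-0.12]}'
python3 -m crank '{"delta_pos":[[0,0,0],[0,0,0],[0,0,0],[0,0,0],[0,0,0],[0,0,0],[0,0,0],[0,0,0]],"twist":[-0.12,-0.12,-0.12,-0.12,-0.12,-0.12,-0.12,-0.12]}'
python3 -m crank '{"delta_pos":[[0,0,0],[0,0,0],[0,0,0],[0,0,0],[0,0,0],[0,0,0],[0,0,0],[0,0,0]],"twist":[-0.12,-0.12,-0.12,-0.12,-0.12,-0.12,-0.12,-0.12]}'
python3 -m crank '{"delta_pos":[[0,0,0],[0,0,0],[0,0,0]],"twist":[-0.12,-0.12,-0.02]}'
python3 rel.py 581.2 1.5 220 -1.221
```

```text
clock: 2.77
position: [549.2, -35.8, 303.5]
ee_rot: [0.13, 0.991, -0.0, -0.001]
contact_force: [0.4, 0.2, -0.3]
gripper_width: 51.1
clock: 3.43
position: [549.2, -35.8, 303.5]
ee_rot: [-0.342, 0.94, 0.0, -0.001]
contact_force: [-0.6, -0.1, 0.9]
gripper_width: 51.3
clock: 4.1
position: [549.2, -35.9, 303.5]
ee_rot: [0.738, -0.675, -0.0, 0.0]
contact_force: [-0.3, -0.4, 0.4]
gripper_width: 51.2
clock: 4.35
position: [549.2, -35.8, 303.5]
ee_rot: [0.818, -0.575, -0.0, 0.0]
contact_force: [-0.6, -0.6, 0.5]
gripper_width: 51.3
clk 4.35 pos [549.2 -35.8 303.5] xyaw -1.226 zaxis [-1.1e-03 -1.0e-04 -1.0e+00] w 51.3 F [-0.6 -0.6  0.5] j [ 0.23  0.26 -0.18 -0.   -1.14  1.69]
tool delta [-24.3 -42.8  83.5]
twist -0.004649058633864556
```

```bash

python3 -m crank '{"delta_pos":[[-0.008,-0.0142,0],[-0.008,-0.0142,0],[-0.0083,-0.0144,0],[0,0,0.020],[0,0,0.025],[0,0,0.025],[0,0,0.0135],[0,0,0]],"twist":[0,0,0,0,0,0,0,0]}'
python3 rel.py 581.2 1.5 162 -1.221
python3 - <<'E'
from h import *
p,d=imaging.get_image("scene"); cv2.imwrite("pics/s1.png",cv2.resize(p[100:290,180:400],None,fx=3.4,fy=3.1))
p,d=imaging.get_image("top"); cv2.imwrite("pics/t1.png",cv2.resize(p[130:290,190:400],None,fx=3.5,fy=3.5))
E
```

```text
clock: 5.02
position: [580.7, 2.5, 216.3]
ee_rot: [0.817, -0.577, -0.003, 0.003]
contact_force: [-0.8, 0.7, 0.1]
gripper_width: 51.7
clk 5.0167 pos [580.7   2.5 216.3] xyaw -1.229 zaxis [-0.0077 -0.0012 -1.    ] w 51.7 F [-0.8  0.7  0.1] j [ 0.28  0.39 -0.22 -0.   -0.97  1.63]
tool delta [ 1.2 -0.6 54.3]
twist -0.008224252150731193
```

View pics/s1.png

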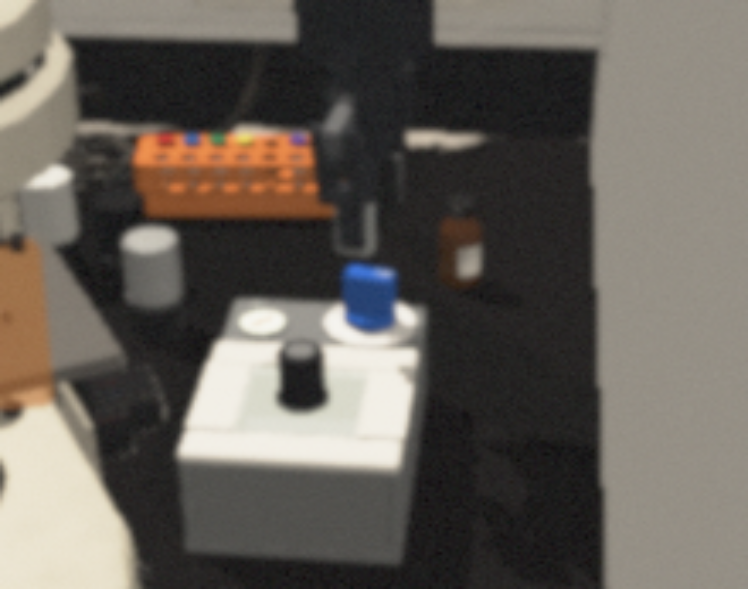

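View pics/t1.png

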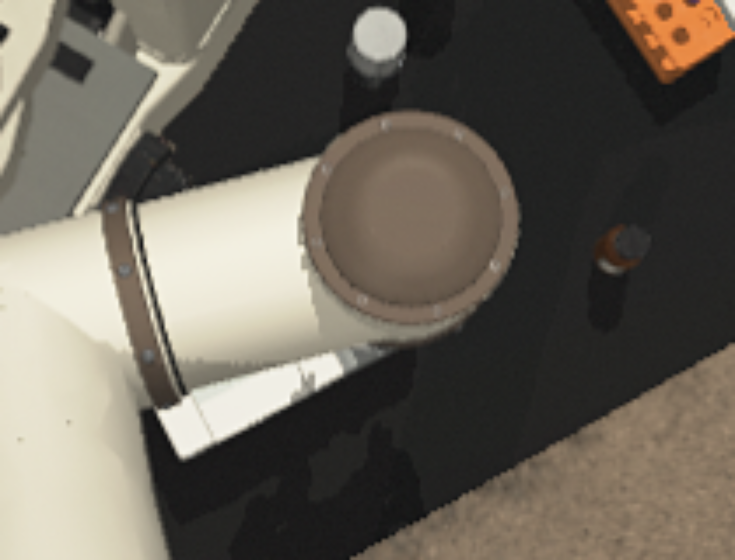

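```bash
python3 - <<'E'
from h import *
from m2 import cloud
z=np.load("pics/top0.npz"); d0=z['d']; p0=z['p']
p,d=imaging.get_image("top"); np.savez("pics/t1.npz",p=p,d=d)
A=cloud("top",d); B=cloud("top",d0)
ch=(d0-d>25)&(d>0)&(d0>0)
print("arm heights")
for v in range(130,420,20):
    print(v,[ (u,int(A[v,u,2])) for u in range(110,400,20) if ch[v,u]])
for uv in [(307,190),(240,200),(215,215),(200,215)]:
    print(uv,A[uv[1],uv[0]].round(0))
print("microscope heights")
for v in range(60,240,15):
    print(v,[ (u,int(B[v,u,2])) for u in range(110,290,15) if B[v,u,2]>20])
E
```

```text
top 40 100 [([81.0, 32.0], np.float64(66.0)), ([96.0, 20.0], np.float64(85.0)), ([102.0, 39.0], np.float64(92.0)), ([106.0, 1.0], np.float64(73.0)), ([114.0, 43.0], np.float64(93.0))]
top 120 200 [([91.0, 87.0], np.float64(166.0)), ([107.0, 67.0], np.float64(165.0)), ([108.0, 76.0], np.float64(169.0)), ([122.0, 41.0], np.float64(165.0)), ([122.0, 60.0], np.float64(166.0))]
top 200 300 [([90.0, 176.0], np.float64(275.0)), ([173.0, -36.0], np.float64(254.0)), ([178.0, -26.0], np.float64(293.0)), ([181.0, -20.0], np.float64(252.0)), ([93.0, 194.0], np.float64(232.0))]
top 300 600 [([76.0, 105.0], np.float64(321.0)), ([92.0, 95.0], np.float64(310.0)), ([82.0, 111.0], np.float64(326.0)), ([87.0, 108.0], np.float64(343.0)), ([97.0, 97.0], np.float64(342.0))]
scene 40 100 [([78.0, 32.0], np.float64(64.0)), ([88.0, 36.0], np.float64(56.0)), ([93.0, 10.0], np.float64(82.0)), ([95.0, 57.0], np.float64(72.0)), ([104.0, 40.0], np.float64(87.0))]
scene 120 200 [([89.0, 88.0], np.float64(163.0)), ([100.0, 83.0], np.float64(166.0)), ([106.0, 84.0], np.float64(166.0)), ([117.0, 66.0], np.float64(164
[... 2506 characters left out ...]
365), (215, 154), (230, 162), (245, 143)]
150 [(110, 589), (125, 452), (140, 442), (155, 446), (170, 400), (185, 384), (200, 340), (215, 167), (230, 165), (245, 47)]
165 [(110, 465), (125, 465), (140, 453), (155, 435), (170, 385), (185, 379), (200, 165), (215, 165), (230, 54)]
180 [(110, 474), (125, 468), (140, 457), (155, 426), (170, 385), (185, 344), (200, 167), (215, 167), (230, 96)]
195 [(110, 475), (125, 459), (140, 432), (155, 382), (170, 342), (185, 165), (200, 165), (215, 33), (260, 80), (275, 73)]
210 [(110, 467), (140, 341), (155, 315), (170, 57), (185, 59), (200, 56), (230, 80), (245, 80), (260, 74), (275, 71)]
225 [(170, 55), (185, 54), (230, 80), (245, 78), (260, 75), (275, 77)]
```

```bash
python3 - <<'E'
import numpy as np,cv2
p=np.load("pics/t1.npz")['p']; cv2.imwrite("pics/t1full.png",p)
E
```

```text
(no output)
```

View pics/t1full.png

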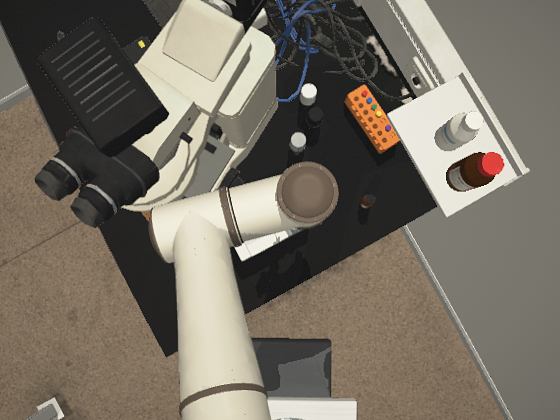

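```bash
cat > clr.py <<'E'
from h import *
from m2 import cloud
B=np.concatenate([cloud("top",np.load("pics/top0.npz")['d']).reshape(-1,3),cloud("scene",np.load("pics/scene0.npz")['d']).reshape(-1,3)])
t1=cloud("top",np.load("pics/t1.npz")['d']);d1=np.load("pics/t1.npz")['d'];d0=np.load("pics/top0.npz")['d']
ch=(d0-d1>25)&(d1>0)&(d0>0)
Aa=t1[ch]
# arm in frame of TCP yaw j1
def loc(P,tcp,j1):
    c,s=np.cos(j1),np.sin(j1); q=P[:,:2]-np.array(tcp)[:2]; return np.c_[q[:,0]*c+q[:,1]*s,-q[:,0]*s+q[:,1]*c,P[:,2]-tcp[2]]
L=loc(Aa,(580.7,2.5,216.3),.28)
print("arm wrist: lateral max",[ (lo,L[(L[:,0]>lo)&(L[:,0]<lo+20)][:,1].max().round(0), L[(L[:,0]>lo)&(L[:,0]<lo+20)][:,2].max().round(0)) for lo in range(-140,80,20)])
s=(B[:,2]>190)&(B[:,2]<1000)&(B[:,0]>350)&(B[:,0]<900)&(B[:,1]>50)&(B[:,1]<500)
M=B[s]
for tz in(156,171,230,300):
    Q=loc(M,(561.2,94,tz),.45)
    for nm,(x0,x1,y0,y1,z0,z1) in dict(wrist=(-60,60,-60,240,165,285),grip=(-60,60,-60,60,0,180),fore=(-400,0,130,250,165,420)).items():
        dd=np.linalg.norm(np.maximum(0,np.maximum(np.array([x0,y0,z0])-Q,Q-np.array([x1,y1,z1]))),axis=1); k=np.argsort(dd)[[0,20]]
        print(tz,nm,[(dd[i].round(0),Q[i].round(0).tolist(),M[i].round(0).tolist()) for i in k])
E
python3 clr.py | grep -v -e "^top" -e "^scene"
```

```text
Traceback (most recent call last):
  File "clr.py", line 11, in <module>
    print("arm wrist: lateral max",[ (lo,L[(L[:,0]>lo)&(L[:,0]<lo+20)][:,1].max().round(0), L[(L[:,0]>lo)&(L[:,0]<lo+20)][:,2].max().round(0)) for lo in range(-140,80,20)])
                                         ~~~~~~~~~~~~~~~~~~~~~~~~~~~~~~~~~~~~~~^^
ValueError: zero-size array to reduction operation maximum which has no identity
```

```bash
sed -i 's/range(-140,80,20)/range(-140,40,20)/' clr.py
python3 clr.py | grep -v -e "^top" -e "^scene"
```

```text
arm wrist: lateral max [(-140, np.float64(197.0), np.float64(382.0)), (-120, np.float64(198.0), np.float64(366.0)), (-100, np.float64(197.0), np.float64(350.0)), (-80, np.float64(196.0), np.float64(335.0)), (-60, np.float64(210.0), np.float64(321.0)), (-40, np.float64(223.0), np.float64(307.0)), (-20, np.float64(225.0), np.float64(294.0)), (0, np.float64(225.0), np.float64(295.0)), (20, np.float64(223.0), np.float64(293.0))]
156 wrist [(np.float64(7.0), [67.0, 88.0, 163.0], [583.0, 202.0, 319.0]), (np.float64(11.0), [67.0, 188.0, 293.0], [540.0, 292.0, 449.0])]
156 grip [(np.float64(25.0), [73.0, 81.0, 166.0], [591.0, 199.0, 322.0]), (np.float64(29.0), [72.0, 86.0, 162.0], [589.0, 203.0, 318.0])]
156 fore [(np.float64(60.0), [60.0, 198.0, 309.0], [529.0, 298.0, 465.0]), (np.float64(61.0), [61.0, 199.0, 305.0], [530.0, 300.0, 461.0])]
171 wrist [(np.float64(3.0), [63.0, 204.0, 284.0], [529.0, 305.0, 455.0]), (np.float64(5.0), [64.0, 200.0, 289.0], [531.0, 302.0, 460.0])]
171 grip [(np.float64(25.0), [73.0, 81.0, 151.0], [591.0, 199.0, 322.0]), (np.float64(29.0), [72.0, 86.0, 147.0], [
[... 292 characters left out ...]
 461.0])]
230 grip [(np.float64(25.0), [73.0, 81.0, 92.0], [591.0, 199.0, 322.0]), (np.float64(29.0), [72.0, 86.0, 88.0], [589.0, 203.0, 318.0])]
230 fore [(np.float64(60.0), [60.0, 198.0, 235.0], [529.0, 298.0, 465.0]), (np.float64(61.0), [61.0, 199.0, 231.0], [530.0, 300.0, 461.0])]
300 wrist [(np.float64(0.0), [60.0, 198.0, 165.0], [529.0, 298.0, 465.0]), (np.float64(1.0), [61.0, 191.0, 172.0], [533.0, 293.0, 472.0])]
300 grip [(np.float64(25.0), [73.0, 81.0, 22.0], [591.0, 199.0, 322.0]), (np.float64(29.0), [72.0, 86.0, 18.0], [589.0, 203.0, 318.0])]
300 fore [(np.float64(60.0), [60.0, 198.0, 165.0], [529.0, 298.0, 465.0]), (np.float64(61.0), [61.0, 199.0, 161.0], [530.0, 300.0, 461.0])]
```

```bash

python3 -m crank '{"delta_pos":[[0,0,0],[0.001,0,0.010],[0,0,0.015],[0,0,0.015],[0,0,0.012],[0,0,0]],"twist":[-0.008,0,0,0,0,0]}'
python3 rel.py 581.2 1.5 161 -1.221
python3 -m crank '{"delta_pos":[[0,0,0],[0,0,0],[0,0,0],[0,0,0],[0,0,0],[0,0,0]],"twist":[0,0,0,0,0,0]}' 0
python3 rel.py 581.2 1.5 161 -1.221
```

```text
clock: 5.67
position: [580.7, 0.5, 166.0]
ee_rot: [0.819, -0.573, -0.002, 0.001]
contact_force: [-0.2, 0.1, 0.0]
gripper_width: 51.0
clk 5.6667 pos [5.807e+02 5.000e-01 1.660e+02] xyaw -1.221 zaxis [-4.5e-03 -4.0e-04 -1.0e+00] w 51.0 F [-0.2  0.1  0. ] j [ 0.28  0.45 -0.28 -0.   -0.85  1.64]
tool delta [-0.8 -0.8  5. ]
twist 0.00034943584220936685
clock: 6.17
position: [582.5, 1.4, 169.8]
ee_rot: [0.82, -0.573, 0.001, -0.001]
contact_force: [-2.5, 3.4, 6.3]
gripper_width: 12.5
clk 6.1667 pos [582.5   1.4 169.8] xyaw -1.219 zaxis [ 2.1e-03  9.0e-04 -1.0e+00] w 12.5 F [-2.5  3.4  6.3] j [ 0.28  0.44 -0.27 -0.   -0.85  1.64]
tool delta [-0.5  1.2  8.8]
twist 0.0018604575322651584
```

```bash

python3 - <<'E'
from h import *
p,d=imaging.get_image("scene"); cv2.imwrite("pics/s2.png",cv2.resize(p[130:240,230:350],None,fx=5.5,fy=5.5,interpolation=cv2.INTER_CUBIC))
E
python3 rel.py 581.2 1.5 161 -1.221
```

```text
clk 6.2167 pos [582.5   1.4 169.8] xyaw -1.219 zaxis [ 2.1e-03  9.0e-04 -1.0e+00] w 12.6 F [-2.4  3.8  6.4] j [ 0.28  0.44 -0.27 -0.   -0.85  1.64]
tool delta [-0.5  1.2  8.8]
twist 0.001882557429985443
```

View pics/s2.png

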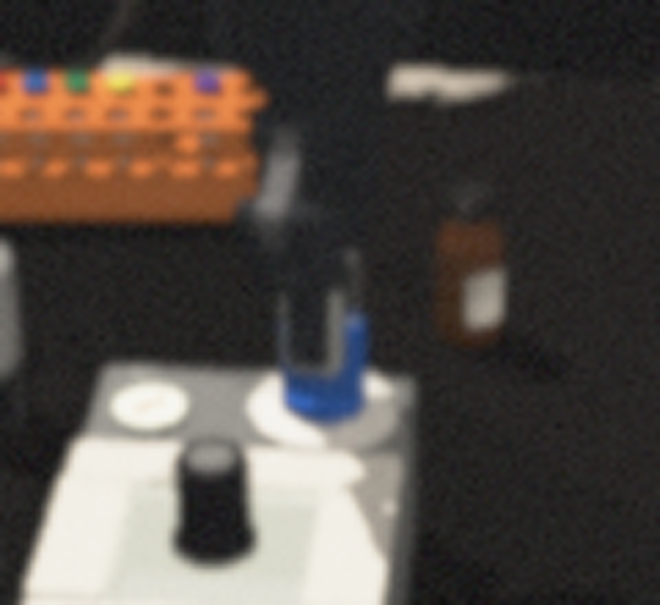

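```bash

python3 -m crank '{"delta_pos":[[0,0,0],[0,0,0],[0,0,0],[0,0,0],[0,0,0],[0,0,0]],"twist":[0.06,0.12,0.12,0.12,0.12,0.12]}'
python3 rel.py 581.2 1.5 161 0.505
python3 -c "
from bench import arm;print(arm.read_state()['wrist_torque'])"
```

```text
clock: 6.72
position: [582.5, 1.0, 169.8]
ee_rot: [-0.588, 0.809, -0.001, 0.001]
contact_force: [-2.1, 2.0, 4.5]
gripper_width: 12.4
clk 6.7167 pos [582.5   1.  169.8] xyaw -1.885 zaxis [ 0.0017 -0.     -1.    ] w 12.4 F [-2.1  2.   4.5] j [ 0.28  0.44 -0.27  0.   -0.85  0.98]
tool delta [-0.1  1.4  8.8]
twist -2.3896947193751132
[0.47772977 0.66250146 0.01823832]
```

```bash

python3 -m crank '{"delta_pos":[[0,0,0],[0,0,0],[0,0,0],[0,0,0],[0,0,0],[0,0,0],[0,0,0],[0,0,0]],"twist":[0.12,0.12,0.12,0.12,0.12,0.08,0,0]}'
python3 rel.py 581.2 1.5 161 -2.637
python3 -c "
from bench import arm;print(arm.read_state()['wrist_torque'])"
```

```text
clock: 7.38
position: [582.1, 0.5, 169.8]
ee_rot: [-0.287, 0.958, -0.0, 0.0]
contact_force: [-2.9, 1.4, 6.4]
gripper_width: 12.8
clk 7.3833 pos [5.821e+02 5.000e-01 1.698e+02] xyaw -2.559 zaxis [ 8.e-04 -5.e-04 -1.e+00] w 12.8 F [-2.9  1.4  6.4] j [ 0.28  0.44 -0.27  0.   -0.85  0.3 ]
tool delta [0.2 1.3 8.8]
twist 0.07753996051138445
[0.24816949 0.82266231 0.00643737]
```

```bash
cat > st.py <<'E'
from h import *
from scipy.spatial.transform import Rotation as Ro
s=arm.read_state();R=Ro.from_quat(s['ee_rot']).as_matrix()
print("yaw",np.arctan2(R[1,0],R[0,0]).round(4),"tq",s['wrist_torque'].round(3),"w",s['gripper_width'])
E
python3 -m crank '{"delta_pos":[[0,0,0],[0,0,0],[0,0,0]],"twist":[0.04,0.04,0]}'; python3 st.py
python3 -m crank '{"delta_pos":[[0,0,0],[0,0,0],[0,0,0]],"twist":[0.03,0.03,0]}'; python3 st.py
```

```text
clock: 7.63
position: [582.1, 0.5, 169.8]
ee_rot: [-0.249, 0.969, -0.001, 0.0]
contact_force: [-3.1, 0.3, 6.8]
gripper_width: 12.7
yaw -2.6386 tq [0.234 0.869 0.33 ] w 12.707553360341878
clock: 7.88
position: [582.1, 0.6, 169.8]
ee_rot: [-0.223, 0.975, -0.001, -0.0]
contact_force: [-3.5, 0.5, 5.5]
gripper_width: 12.5
yaw -2.6924 tq [0.282 0.966 1.665] w 12.525681481649952
```

```bash

python3 -m crank '{"delta_pos":[[0,0,0],[0,0,0]],"twist":[-0.05,0]}'; python3 st.py
python3 -m crank '{"delta_pos":[[0,0,0],[0,0,0],[0,0,0],[0,0,0]],"twist":[0,0,0,0]}' 0.6
python3 -m crank '{"delta_pos":[[0,0,-0.012],[0,0,-0.02],[0,0,-0.015],[0,0,0]],"twist":[0,0,0,0]}'
python3 rel.py 561.2 94 220 -2.637
python3 - <<'E'
from h import *
p,d=imaging.get_image("scene"); np.savez("pics/s3.npz",p=p,d=d); cv2.imwrite("pics/s3.png",cv2.resize(p[130:250,220:350],None,fx=5,fy=5,interpolation=cv2.INTER_CUBIC))
E
```

```text
clock: 8.05
position: [582.1, 0.6, 169.8]
ee_rot: [-0.246, 0.969, -0.001, 0.0]
contact_force: [-2.6, 1.3, 6.8]
gripper_width: 12.7
yaw -2.6445 tq [0.158 0.824 0.709] w 12.740975475156336
clock: 8.38
position: [582.0, 0.6, 168.2]
ee_rot: [-0.243, 0.97, 0.0, -0.0]
contact_force: [-0.1, -1.1, -0.4]
gripper_width: 51.5
clock: 8.72
position: [583.8, 0.9, 218.7]
ee_rot: [-0.244, 0.97, -0.0, 0.003]
contact_force: [1.3, 0.3, 0.9]
gripper_width: 51.1
clk 8.7167 pos [583.8   0.9 218.7] xyaw -2.649 zaxis [ 6.7e-03  7.0e-04 -1.0e+00] w 51.1 F [1.3 0.3 0.9] j [ 0.28  0.39 -0.22  0.   -0.96  0.21]
tool delta [-24.1  92.7  -1.4]
twist -0.012072249567578908
```

View pics/s3.png

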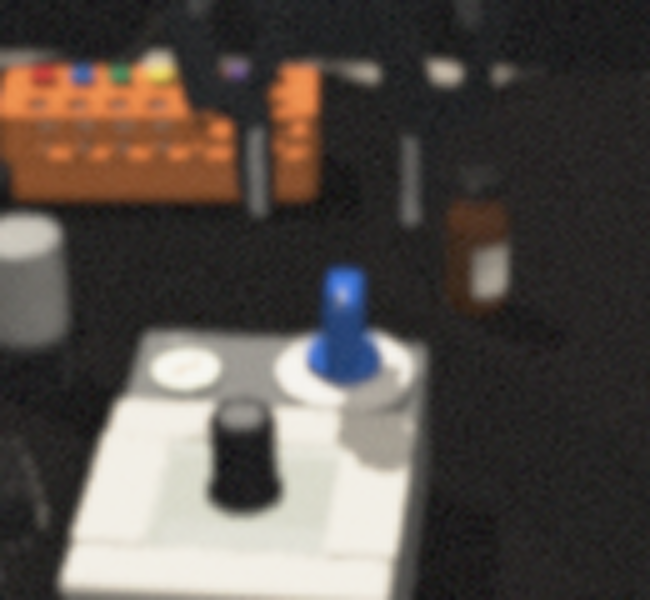

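```bash

python3 -m crank '{"delta_pos":[[-0.002,0.010,0],[-0.005,0.018,0],[-0.005,0.020,0],[-0.005,0.020,0],[-0.004,0.016,0],[-0.003,0.009,0],[0,0,0],[0,0,0]],"twist":[-0.012,0,0,0,0,0,0,0]}'
python3 rel.py 561.6 94.3 157 -2.637
python3 - <<'E'
from h import *
p,d=imaging.get_image("scene"); cv2.imwrite("pics/s4.png",cv2.resize(p[80:290,180:400],None,fx=2.8,fy=2.8,interpolation=cv2.INTER_CUBIC))
p,d=imaging.get_image("top"); cv2.imwrite("pics/t4.png",p)
E
```

```text
clock: 9.43
position: [557.9, 94.2, 214.7]
ee_rot: [-0.25, 0.968, -0.0, -0.001]
contact_force: [0.1, -0.3, 0.1]
gripper_width: 51.5
clk 9.4333 pos [557.9  94.2 214.7] xyaw -2.636 zaxis [-1.3e-03 -6.0e-04 -1.0e+00] w 51.5 F [ 0.1 -0.3  0.1] j [ 0.45  0.37 -0.26 -0.   -0.94  0.05]
tool delta [-3.4 -1.7 57.7]
twist 0.0006090340572590947
```

View pics/s4.png

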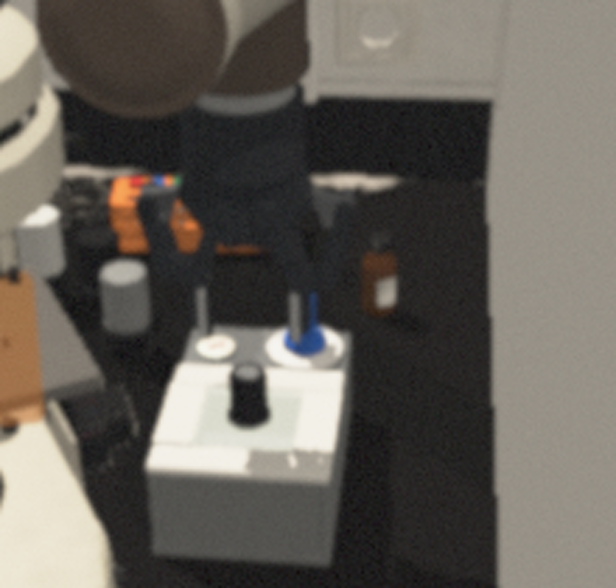

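View pics/t4.png

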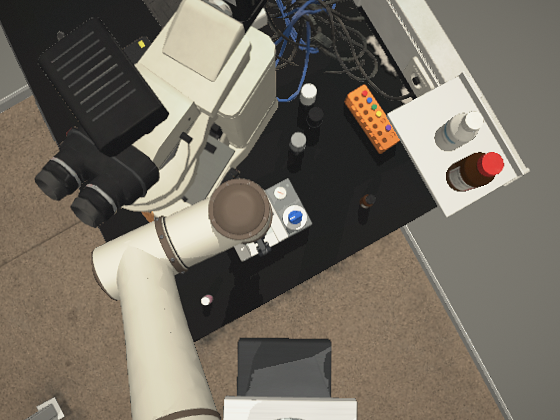

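```bash

python3 -m crank '{"delta_pos":[[-0.0034,-0.0017,0.010],[0,0,0.015],[0,0,0.015],[0,0,0.010],[0,0,0.004],[0,0,0],[0,0,0],[0,0,0]],"twist":[0,0,0,0,0,0,0,0]}'
python3 rel.py 561.6 94.3 157 -2.637
```

```text
clock: 10.2
position: [562.6, 94.0, 162.1]
ee_rot: [-0.249, 0.968, 0.0, 0.001]
contact_force: [0.1, 0.1, 0.3]
gripper_width: 51.2
clk 10.2 pos [562.6  94.  162.1] xyaw -2.638 zaxis [ 1.5e-03  5.0e-04 -1.0e+00] w 51.2 F [0.1 0.1 0.3] j [ 0.45  0.43 -0.31  0.   -0.82  0.05]
tool delta [0.8 0.7 5.1]
twist -0.0005820947673993437
```

```bash

python3 -m crank '{"delta_pos":[[0.0006,0.0005,0.003],[0,0,0.001],[0,0,0],[0,0,0]],"twist":[0,0,0,0]}'
python3 rel.py 561.6 94.3 157 -2.637
python3 -m crank '{"delta_pos":[[0,0,0],[0,0,0],[0,0,0],[0,0,0],[0,0,0],[0,0,0]],"twist":[0,0,0,0,0,0]}' 0
python3 rel.py 561.6 94.3 157 -2.637; python3 st.py
python3 - <<'E'
from h import *
p,d=imaging.get_image("scene"); cv2.imwrite("pics/s5.png",cv2.resize(p[150:290,200:340],None,fx=4.2,fy=4.2,interpolation=cv2.INTER_CUBIC))
E
```

```text
clock: 10.53
position: [561.3, 94.2, 157.6]
ee_rot: [-0.249, 0.968, -0.0, 0.0]
contact_force: [-0.8, -0.0, -0.3]
gripper_width: 51.0
clk 10.5333 pos [561.3  94.2 157.6] xyaw -2.637 zaxis [ 3.e-04  1.e-04 -1.e+00] w 51.0 F [-0.8 -0.  -0.3] j [ 0.45  0.44 -0.32  0.   -0.81  0.05]
tool delta [-0.3 -0.   0.6]
twist -0.00044030544018491824
clock: 11.03
position: [561.6, 94.3, 157.9]
ee_rot: [-0.249, 0.968, 0.0, 0.0]
contact_force: [-1.3, 0.9, 3.2]
gripper_width: 24.6
clk 11.0333 pos [561.6  94.3 157.9] xyaw -2.637 zaxis [ 9.e-04  3.e-04 -1.e+00] w 24.6 F [-1.3  0.9  3.2] j [ 0.45  0.44 -0.32  0.   -0.81  0.05]
tool delta [-0.  -0.   0.9]
twist -0.0003208212373047026
yaw -2.6373 tq [0.184 0.164 0.1  ] w 24.592624619606845
```

View pics/s5.png

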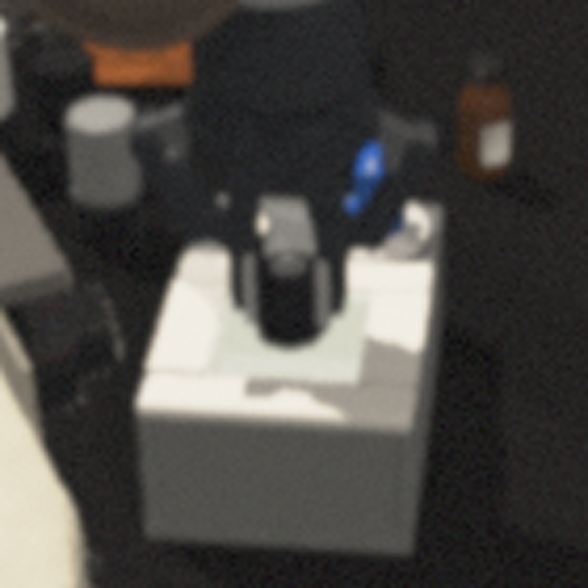

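```bash

python3 -m crank '{"delta_pos":[[0,0,-0.001],[0,0,-0.001],[0,0,-0.001],[0,0,-0.001]],"twist":[0,0,0,0]}'
python3 -m crank '{"delta_pos":[[0,0,-0.001],[0,0,-0.001],[0,0,-0.001],[0,0,-0.001]],"twist":[0,0,0,0]}'
python3 st.py
```

```text
clock: 11.42
position: [560.6, 94.1, 159.2]
ee_rot: [-0.249, 0.969, 0.0, -0.001]
contact_force: [2.4, 2.1, -14.6]
gripper_width: 24.0
clock: 11.75
position: [561.1, 93.9, 166.2]
ee_rot: [-0.249, 0.968, -0.0, -0.0]
contact_force: [0.5, -0.5, -4.4]
gripper_width: 24.2
yaw -2.6374 tq [ 0.066 -0.045  0.035] w 24.17745305029639
```

```bash

python3 -m crank '{"delta_pos":[[0,0,-0.0015],[0,0,-0.0015],[0,0,-0.0015],[0,0,-0.0015],[0,0,-0.0005],[0,0,0],[0,0,0],[0,0,0]],"twist":[0,0,0,0,0,0,0,0]}'
python3 rel.py 561.6 94.3 172.9 -2.637; python3 st.py
python3 - <<'E'
from h import *
p,d=imaging.get_image("scene"); np.savez("pics/s6.npz",p=p,d=d); cv2.imwrite("pics/s6.png",cv2.resize(p[150:290,200:340],None,fx=4.2,fy=4.2,interpolation=cv2.INTER_CUBIC))
p,d=imaging.get_image("top"); np.savez("pics/t6.npz",p=p,d=d); cv2.imwrite("pics/t6.png",p)
E
```

```text
clock: 12.42
position: [561.4, 94.2, 172.1]
ee_rot: [-0.249, 0.968, -0.0, 0.0]
contact_force: [-0.1, 0.0, -2.6]
gripper_width: 24.2
clk 12.4167 pos [561.4  94.2 172.1] xyaw -2.637 zaxis [ 4.e-04  0.e+00 -1.e+00] w 24.2 F [-0.1  0.  -2.6] j [ 0.45  0.42 -0.3   0.   -0.85  0.05]
tool delta [-0.2  0.  -0.8]
twist -0.00048052428988887286
yaw -2.6375 tq [ 0.015 -0.01  -0.044] w 24.237369056543283
```

View pics/s6.png

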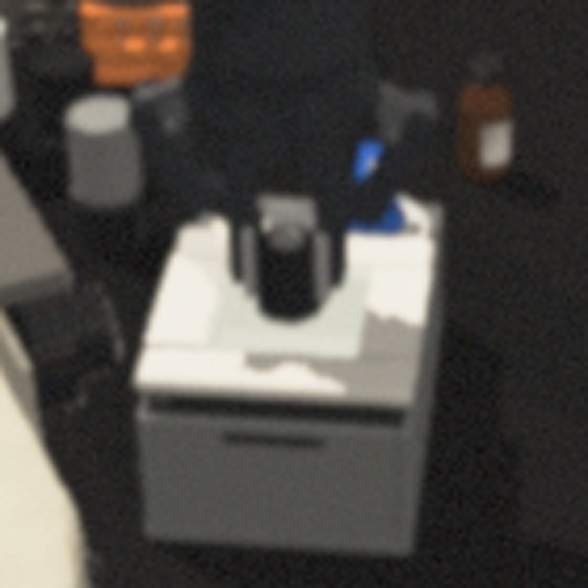

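```bash
cat > lid.py <<'E'
from h import *
import io,contextlib
with contextlib.redirect_stdout(io.StringIO()):
    from m2 import cloud
import sys
yaw=.505;R=np.array([[np.cos(yaw),-np.sin(yaw)],[np.sin(yaw),np.cos(yaw)]]);o=np.array([574.7,70.7])
def f(n,fn):
    z=np.load(fn);P=cloud(n,z['d'])[z['d']>0];b=(P[:,:2]-o)@R
    s=(abs(b[:,0])<54)&(abs(b[:,1]-27)<54)&(np.hypot(b[:,0],b[:,1]-27)>28)&(P[:,2]>60)&(P[:,2]<110)
    q=np.c_[b[s]-[0,27],P[s][:,2]]
    for _ in range(4):
        c=np.linalg.lstsq(np.c_[q[:,:2],np.ones(len(q))],q[:,2],rcond=None)[0]; r=q[:,2]-np.c_[q[:,:2],np.ones(len(q))]@c
        q=q[abs(r)<max(2.5*np.median(abs(r)),2)]
    print(fn,len(q),"tilt mrad",(c[:2]*1e3).round(1),"z",c[2].round(2))
f("scene","pics/scene0.npz");f("scene",sys.argv[1]);f("top","pics/top0.npz");f("top",sys.argv[2])
E
python3 lid.py pics/s6.npz pics/t6.npz
```

```text
pics/scene0.npz 1262 tilt mrad [-0.4  1.2] z 76.64
pics/s6.npz 1107 tilt mrad [ 2.2 -1.2] z 90.92
pics/top0.npz 1540 tilt mrad [-1.7  0.2] z 78.14
pics/t6.npz 460 tilt mrad [-2.9  1. ] z 92.31
```

```bash

python3 -m crank '{"delta_pos":[[0,0,-0.0007],[0,0,0],[0,0,0],[0,0,0],[0,0,0],[0,0,0],[0,0,0],[0,0,0]],"twist":[0,0,0,0,0,0,0,0]}'
python3 - <<'E'
from h import *
p,d=imaging.get_image("scene"); np.savez("pics/s7.npz",p=p,d=d)
p,d=imaging.get_image("top"); np.savez("pics/t7.npz",p=p,d=d); cv2.imwrite("pics/t7.png",p)
E
python3 lid.py pics/s7.npz pics/t7.npz; python3 rel.py 561.6 94.3 172.9 -2.637
```

```text
clock: 13.18
position: [561.3, 94.2, 172.6]
ee_rot: [-0.249, 0.968, 0.0, -0.0]
contact_force: [0.5, -0.7, -2.8]
gripper_width: 24.2
pics/scene0.npz 1262 tilt mrad [-0.4  1.2] z 76.64
pics/s7.npz 1117 tilt mrad [ 0.6 -0.3] z 91.39
pics/top0.npz 1540 tilt mrad [-1.7  0.2] z 78.14
pics/t7.npz 487 tilt mrad [-10.5  -0.6] z 92.72
clk 13.2833 pos [561.3  94.2 172.6] xyaw -2.638 zaxis [-0.e+00  1.e-04 -1.e+00] w 24.4 F [ 0.7  0.2 -4. ] j [ 0.45  0.42 -0.3  -0.   -0.85  0.05]
tool delta [-0.3 -0.  -0.3]
twist -0.0006269325600425368
```

View pics/t7.png

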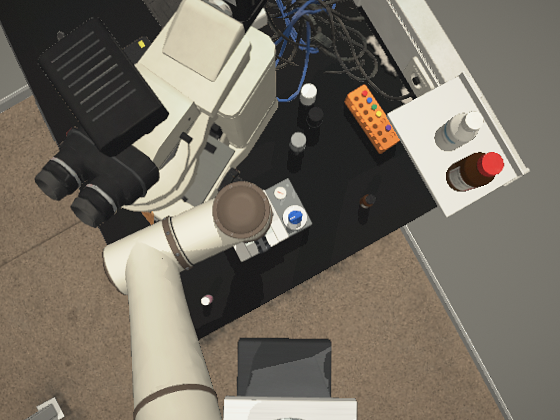

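```bash
python3 -c "
from bench import job_done;print(job_done())"
```

```text
the job is handed in; nothing more can be done
None
```

I turned the vent tap clockwise to its stop, then pulled the lid up until the seal broke. The arm was still holding the lid slightly open when I handed the job in, at about 13.3 s.

- **Tap:** The wrist torque rose to about 1.7 N m at the stop, close to the angle expected for 1.571 rad. I eased off slightly before letting go. A picture afterwards showed the bar lying along the box's y axis.
- **Lid:** The pull reached about 15 N at the readings I took, then dropped to roughly the lid's weight. Comparing camera depths before and after gives a lift of 14.7 mm in the scene view and 14.6 mm in the top view.
- **Level:** The scene view puts the tilt under 1 mrad. The last top-view fit read 10.5 mrad about one axis, against 2.9 mrad just before. I trust it less, because the arm hides most of the lid from above and the fit used few points. The tool itself was vertical.
- **Grip:** The finger opening stayed steady at 24.2 to 24.4 mm while I held the lid.
- **Vial, bottle and case:** All three are at the same pixel positions in the last top picture as in the first. I compared them by eye.

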